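# Load serving cutlery on the drying rack and lock it

## Task

Slide the rack's red retaining bar fully open and lay every piece of serving cutlery on the table level across both rails, side by side without touching one another, all square to the rails with their steel heads on the bar side and far enough over that the bar will cover the heads. Then slide the bar fully closed over the heads, and last of all put the green batch marker on the narrow yellow ledge to show the rack is done. Leave the beaker, the jar and the blue tub alone.

Things in the scene. Friction and masses are not known exactly. Their poses are not given: they have to be found in the camera images.
- rack: Fixed drying rack: two narrow level dark steel rails 8 mm wide, 330 mm long, along its y at rack x = -60 and +60 mm, tops 70 mm above the table. Origin on the table midway between the rails; x across the rails to the bar side, y along them, z up. Two blue bar guides 90 mm high at y = +-172 mm, x 62 to 182 mm; a blue post with a yellow ledge at y = -212 mm.
- rails_mid (a point): Point midway between the two rails at the height of their tops (70 mm), axes as the rack.
- bar (a joint): Travel of the red retaining bar along the rack's x (m): 0 = fully closed (bar centre at rack x = 92 mm), 0.06 = fully open (152 mm). Stays where it is left, about 2 N to slide. The bar is 16 mm wide and 360 mm long along rack y, from 92 to 102 mm above the table.
- bar_grip (a point): Point on the black grip block in the middle of the red bar, 123 mm above the table, 13 mm below the block's top; the block is 24 mm along rack x, 44 mm along rack y and 34 mm high, and moves with the bar.
- ledge_top (a point): Middle of the top of the narrow yellow ledge on a post at the rack's -y end, 98 mm above the table; ledge 90 mm along rack x, 30 mm along rack y; axes as the rack.
- marker: Loose green plastic batch marker block with a white patch, 55 x 30 x 18 mm (x, y, z), 50 g. Origin at the centre of its underside.
- knife: Loose serving knife, steel blade 24 mm wide, 5 mm thick; black handle 18 mm wide (y), 10 mm thick (z), from x = -115 to +20 mm. 230 mm long in all along its x, head end towards +x, balance point near its origin. Origin: mid-length, centre of the underside (flat all along). About 130 g. May be absent.
- fork: Loose serving fork, steel four-tined head 28 mm wide, 5 mm thick; black handle 18 mm wide (y), 10 mm thick (z), from x = -115 to +20 mm. 230 mm long in all along its x, head end towards +x, balance point near its origin. Origin: mid-length, centre of the underside (flat all along). About 130 g. May be absent.
- spoon: Loose serving spoon, steel oval bowl 37 mm wide, 6 mm thick; black handle 18 mm wide (y), 10 mm thick (z), from x = -115 to +20 mm. 230 mm long in all along its x, head end towards +x, balance point near its origin. Origin: mid-length, centre of the underside (flat all along). About 130 g. May be absent.
- server: Loose flat server, steel slotted rectangular head 34 mm wide, 5 mm thick; black handle 18 mm wide (y), 10 mm thick (z), from x = -115 to +20 mm. 230 mm long in all along its x, head end towards +x, balance point near its origin. Origin: mid-length, centre of the underside (flat all along). About 130 g. May be absent.
- beaker: Steel beaker, 90 mm across, 120 mm high, standing beyond the work; origin under its centre. Not part of the job.
- jar: Closed jar, 72 mm across, 100 mm high; origin under its centre. Not part of the job.
- tub: Small blue open tub 90 x 150 x 60 mm; origin under its centre. Not part of the job.
- knife_tip (a point): End of the knife's head: its x = +115 mm, on the underside.
- fork_tip (a point): End of the fork's head: its x = +115 mm, on the underside.
- spoon_tip (a point): End of the spoon's head: its x = +115 mm, on the underside.
- server_tip (a point): End of the server's head: its x = +115 mm, on the underside.

How it is judged (in metres and radians):
On the way, in this order (a step that is already met when the one before it is completed fails the run):
1. the retaining bar is slid fully open (value of joint bar above 0.054 m), for 0.2 s.
2. with the bar open, every piece lies across both rails with its head on the bar side, touching no other piece, released (z of knife in the frame of rails_mid between -0.004 and 0.006 m and angle between each of knife, fork, spoon, server's own z axis and vertical below 0.09 rad and angle between the x axis of each of knife, fork, spoon, server and the x axis of rack, either way round below 0.3 rad and x of knife_tip in the frame of rack between 0.092 and 0.165 m and y of knife in the frame of rack between -0.16 and 0.16 m and contact force between each of knife, fork, spoon, server and the fingers below 0.05 N and z of fork in the frame of rails_mid between -0.004 and 0.006 m and x of fork_tip in the frame of rack between 0.092 and 0.165 m and y of fork in the frame of rack between -0.16 and 0.16 m and z of spoon in the frame of rails_mid between -0.004 and 0.006 m and x of spoon_tip in the frame of rack between 0.092 and 0.165 m and y of spoon in the frame of rack between -0.16 and 0.16 m and z of server in the frame of rails_mid between -0.004 and 0.006 m and x of server_tip in the frame of rack between 0.092 and 0.165 m and y of server in the frame of rack between -0.16 and 0.16 m and contact force between knife and fork below 0.02 N and contact force between each of knife, fork and spoon below 0.02 N and contact force between each of knife, fork, spoon and server below 0.02 N and value of joint bar above 0.045 m), for 0.2 s.
3. the bar is slid fully closed over the heads (value of joint bar below 0.006 m), for 0.2 s.
4. the green marker rests on the yellow ledge, released (x of marker in the frame of ledge_top between -0.045 and 0.045 m and y of marker in the frame of ledge_top between -0.02 and 0.02 m and z of marker in the frame of ledge_top between -0.004 and 0.033 m and contact force between marker and the fingers below 0.05 N), for 0.2 s.
At the end, for the whole second after the job is handed in: Each piece lies on both rails, within 5 deg of level and 17 deg of square, head end at rack x 92 to 165 mm, origin within 160 mm of the rail middles, touching no other piece; bar within 6 mm of closed; marker on the ledge, within 45 mm along, 20 mm across; all released, at rest (all of step 4 and z of knife in the frame of rails_mid between -0.004 and 0.006 m and angle between each of knife, fork, spoon, server's own z axis and vertical below 0.09 rad and angle between the x axis of each of knife, fork, spoon, server and the x axis of rack, either way round below 0.3 rad and x of knife_tip in the frame of rack between 0.092 and 0.165 m and y of knife in the frame of rack between -0.16 and 0.16 m and contact force between each of knife, fork, spoon, server and the fingers below 0.05 N and z of fork in the frame of rails_mid between -0.004 and 0.006 m and x of fork_tip in the frame of rack between 0.092 and 0.165 m and y of fork in the frame of rack between -0.16 and 0.16 m and z of spoon in the frame of rails_mid between -0.004 and 0.006 m and x of spoon_tip in the frame of rack between 0.092 and 0.165 m and y of spoon in the frame of rack between -0.16 and 0.16 m and z of server in the frame of rails_mid between -0.004 and 0.006 m and x of server_tip in the frame of rack between 0.092 and 0.165 m and y of server in the frame of rack between -0.16 and 0.16 m and contact force between knife and fork below 0.02 N and contact force between each of knife, fork and spoon below 0.02 N and contact force between each of knife, fork, spoon and server below 0.02 N and value of joint bar below 0.006 m and linear speed of each of knife, fork, spoon, server, marker below 0.03 m/s).
It fails at once if the beaker is knocked or moved more than 4 cm (distance of beaker from where it was at the start of the episode above 0.04 m).
It fails at once if the jar is knocked or moved more than 4 cm (distance of jar from where it was at the start of the episode above 0.04 m).
It fails at once if the tub is knocked or moved more than 4 cm (distance of tub from where it was at the start of the episode above 0.04 m).
Of knife, fork, spoon, server only 3 to 4 are there at a start; the rules pass over those that are not, and their reading is None.
At some moment in a run one of knife, fork, spoon, server may be knocked a few centimetres aside while the robot is not near it.
Once in a run the grip may slacken for a moment while it holds something.
It also fails if it takes over 210 s, if anything falls off the work surface, if the arm or the gripper's body presses on something with over 40 N, if the wrist force passes 120 N, or if a joint passes its speed limit or range.

## Robot

A 6-joint arm with a two-finger parallel gripper is mounted at the origin on the work surface. World frame = base frame: x ahead of the robot, y to its left, z up, the work surface at z = 0. Lengths are in mm, angles in degrees, forces in N, time in s.
With the tool pointing down it reaches from about 350 to 725 mm from the base axis. Payload 6 kg.
Tool frame: the origin (TCP) lies between the finger pads; the fingertips stand 19 mm ahead of it and the grasp point (between the pads) is the TCP; z points along the fingers, y is the line along which they close (so a half turn about z gives the same grasp; the last joint's range is limited). The gripper opens to 85 mm and grips with 20 to 120 N. Pads are 22 mm wide; open, the fingers measure 114 mm over their backs; the gripper's body (76 mm by 85 mm) begins 54 mm behind the grasp point. The pads swing forward as they close: fully open they stand 13 mm farther back than shut.
Start: joints at [-50.036, 2.303, 4.859, 0, -92.561, -19.12], TCP at [213.505, -560.706, 250.261] pointing down, gripper open.
Joint ranges: [-146.85, 146.85], [-73.84, 115.35], [-62.03, 85.46], [-188.31, 113.3], [-161.28, -10.13], [-171.36, 171.36]. Speed limits (degrees/s): [147.25, 147.25, 172.46, 180, 180, 180].

## Interface

Orientations are given as [roll, pitch, yaw] about the fixed x, y, z axes, in that order (R = Rz(yaw) Ry(pitch) Rx(roll)).
In Python, from plant import r gives the robot as it stands.
- The arm moves only by the shell command python3 -m creep 'ROWS' [FORCE]. ROWS is a JSON object of lists of equal length, an entry for each row: "slide": the shift along the tool's x, y, z in units of 25 mm (1.0 is 25 mm), a list of three; "turn": the turn, a rotation vector about the tool's x, y, z in degrees, a list of three; "fingers": the finger opening in mm, from 0 to 85.4. A call has 1 to 20 rows; each row is the pose to reach, as a shift and turn from the pose commanded when the call began, along the tool's axes at that moment; what a row does not reach only later rows make up. A row lasts 1/12 s, in which the tool goes at most 41.7 mm and 7.16 degrees, less where a joint would pass 70% of its speed; a pose out of reach is approached as far as the arm can. A call with a gripper value outside its range is refused whole. The fingers move at their own pace and stop on an object; FORCE is the grip in N (left out, the last holds). Time passes only in rows, so rows that repeat a pose let the fingers close. It gives the time, the measured TCP pose, the force, the opening and the grip force at its end, in the units of the state.
- r.get_state(): the state, without advancing time (a new reading comes with each control period).
- r.read_camera(name): name is "scene" or "top" or "wrist"; returns the picture (384x512x3 uint8, red, green, blue); there is no depth.
- r.camera_params(name): a dict with "mtx" (3x3 intrinsics, pixels), "dist_coeffs" ([k1, k2, p1, p2, k3] as OpenCV has them; the pictures are not rectified), "cam_to_world" (4x4, takes a point from camera to world coordinates); the wrist camera has in their place "T_tool_cam" (4x4, takes a point from camera to tool coordinates, whose origin is the TCP and whose axes are the flange's). Camera axes: x right, y down, z forward; pixel columns grow to the right and rows downward; lengths in mm; the calibration is good to about 2 mm. A picture is of the moment at which its call begins: read the wrist's pose just before it. camera_params takes no time and is no camera call.
- r.close_job(): hands the job in; it is judged then, once.
The state is a dict: "time": time; "qpos": joint angles; "qvel": joint speeds; "joint_efforts": joint torques, N m; "eef_pos": TCP position; "tool_rot": TCP orientation; "wrist_force": force on the tool from outside, world axes, zero at the start; "ft_torque": the same for the moment, N m; "gripper_width": finger opening in mm; "finger_force": force on a finger pad.
Only numpy, scipy, OpenCV 4.12 (cv2) and the standard library are available. Lean on these libraries where they do the work, as an engineer would, in place of code of your own. Each camera call takes 0.05 s, during which the arm holds its last target. There are 200 camera calls.

## Working session

There is one attempt and no reset: what is moved stays moved. The work goes in short steps, Python scripts to look and compute and a shell command to move; the robot and the scene stay as the last step left them, time stands still between calls to the robot, and variables do not carry over. Pictures are saved under pics/ and viewed, at most 17 in all, crops included, and the job is handed in when it is done.

```bash
ls; mkdir -p pics; cat > h.py <<'E'
import numpy as np, cv2
from plant import r
from scipy.spatial.transform import Rotation as R
def snap(n,f):
    im=r.read_camera(n); cv2.imwrite('pics/'+f+'.png',im[:,:,::-1]); return im
E
python3 - <<'E'
from h import *
print(r.get_state())
for n in ('scene','top','wrist'):
    print(n,r.camera_params(n))
    if n!='wrist': 
        snap(n,n+'0')
E
```

```text
pics
{'time': 0.0, 'qpos': array([-5.00362983e+01,  2.33857236e+00,  4.80250961e+00, -2.68581761e-02,
       -9.25624622e+01, -1.91194892e+01]), 'qvel': array([-0.05608164,  0.03072593,  0.07791638, -0.00113418, -0.0225036 ,
       -0.07323675]), 'joint_efforts': array([-1.25402865e-03, -3.68208539e+01,  3.47415698e+01,  6.93256214e+00,
       -5.47787145e-03, -5.13683005e-06]), 'eef_pos': array([ 213.46931962, -560.42213397,  249.28043457]), 'tool_rot': array([ 1.79898121e+02, -6.91753645e-03, -1.59154604e+02]), 'wrist_force': array([0.14136413, 0.05139258, 0.41579765]), 'ft_torque': array([0.00310682, 0.00461992, 0.01821723]), 'finger_force': 0.0, 'gripper_width': 85.65051626876}
scene {'mtx': array([[440.30297129,   0.        , 259.21621005],
       [  0.        , 440.30297129, 193.02842578],
       [  0.        ,   0.        ,   1.        ]]), 'dist_coeffs': array([-0.16459842,  0.        ,  0.        ,  0.        ,  0.        ]), 'cam_to_world': array([[-1.27213196e-01,  8.42897547e-01, -5.22819786e-01,
         1.10769233e+03],
       [ 9.91821382e-01,  1.02599256e-01, -7.59192
[... 734 characters left out ...]
       [ 0.00000000e+00,  0.00000000e+00,  0.00000000e+00,
         1.00000000e+00]])}
wrist {'mtx': array([[311.79201037,   0.        , 258.5962568 ],
       [  0.        , 311.79201037, 188.8697339 ],
       [  0.        ,   0.        ,   1.        ]]), 'dist_coeffs': array([-0.04858814,  0.        ,  0.        ,  0.        ,  0.        ]), 'T_tool_cam': array([[-1.87399357e-04, -9.44716707e-01, -3.27887647e-01,
         8.43333063e+01],
       [ 9.99999800e-01,  2.08028648e-05, -6.31472810e-04,
        -7.47540122e-01],
       [ 6.03383916e-04, -3.27887700e-01,  9.44716514e-01,
        -1.24058796e+02],
       [ 0.00000000e+00,  0.00000000e+00,  0.00000000e+00,
         1.00000000e+00]])}
```

View pics/scene0.png

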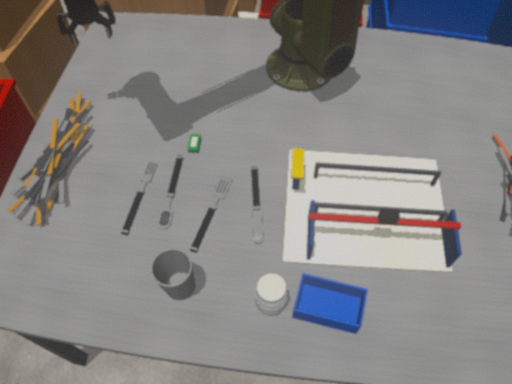

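View pics/top0.png

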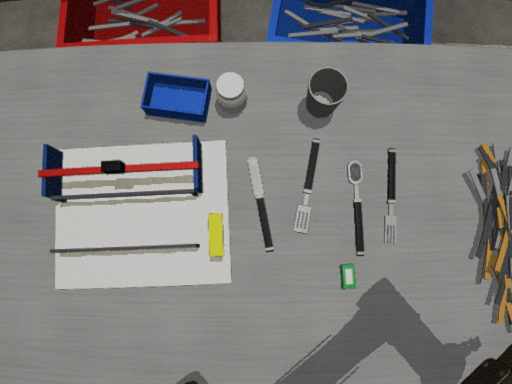

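```bash
python3 - <<'E'
from h import *
im=cv2.imread('pics/top0.png')
cv2.imwrite('pics/c1.png',cv2.resize(im[125:295,235:405],(800,600)[:1]*1+(800,) if 0 else (600,600),interpolation=cv2.INTER_CUBIC))
E
```

```text
(no output)
```

View pics/c1.png

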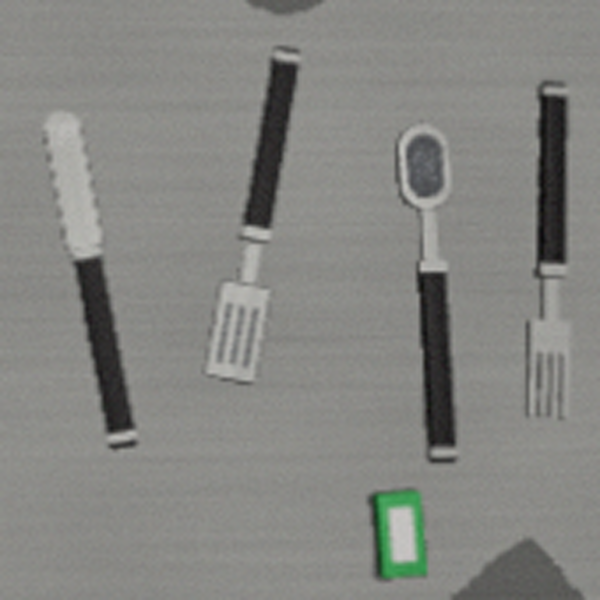

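```bash
cat >> h.py <<'E'
def ray(n,uv,st=None):
    p=r.camera_params(n)
    if n=='wrist':
        T=np.eye(4);T[:3,:3]=R.from_euler('xyz',st['tool_rot'],degrees=True).as_matrix();T[:3,3]=st['eef_pos'];T=T@p['T_tool_cam']
    else: T=p['cam_to_world']
    q=cv2.undistortPoints(np.array([[uv]],float),p['mtx'],p['dist_coeffs'])[0,0]
    d=T[:3,:3]@[q[0],q[1],1]; return T[:3,3],d/np.linalg.norm(d)
def onz(n,uv,z,st=None):
    o,d=ray(n,uv,st); return o+d*(z-o[2])/d[2]
def tri(*rays):
    A=sum(np.eye(3)-np.outer(d,d) for o,d in rays); b=sum((np.eye(3)-np.outer(d,d))@o for o,d in rays)
    p=np.linalg.solve(A,b); return p,[np.linalg.norm((np.eye(3)-np.outer(d,d))@(p-o)) for o,d in rays]
np.set_printoptions(precision=1,suppress=True)
E
python3 - <<'E'
from h import *
P={'knife tip':((252.6,157),(259,241)),'knife butt':((269.6,250.5),(255,168)),
'server tip':((300.2,232.7),(228,180)),'server butt':((316.6,139.2),(195,249)),
'spoon tip':((355.1,160.1),(165,226)),'spoon butt':((360.2,254.8),(180,156)),
'fork tip':((390.3,243.4),(153,163)),'fork butt':((391.7,149.1),(125,232)),
'marker':((348.3,276.3),(195,142)),'rail-':((198,245),None),'ledge':((216,235),(298,163)),'grip':((113,166),(389,216))}
for k,(a,b) in P.items():
    if b: print(k,*tri(ray('top',a),ray('scene',b)),'flat5',onz('top',a,5),onz('scene',b,5))
for n in('top','scene'):
    im=cv2.imread(f'pics/{n}0.png').astype(int);b,g,rr=im[...,0],im[...,1],im[...,2]
    m={'red':(rr>150)&(g<60)&(b<60),'yel':(rr>170)&(g>130)&(b<80)}
    for k in m:
        nn,l,s,c=cv2.connectedComponentsWithStats(m[k].astype(np.uint8))
        for i in range(1,nn):
            if s[i,4]>80:
                ys,xs=np.where(l==i); rect=cv2.minAreaRect(np.c_[xs,ys].astype(np.float32))
                print(n,k,s[i],rect)
                if s[i][1]>60:
                    for p in cv2.boxPoints(rect): print('   ',p,onz(n,p,102 if k=='red' else 98))
E
```

```text
knife tip [640.2 -54.8   6.7] [np.float64(1.3837361728007203), np.float64(1.3837361728007163)] flat5 [640.8 -56.1   5. ] [639.3 -53.5   5. ]
knife butt [418.6 -93.7   0.2] [np.float64(0.6610134590178377), np.float64(0.6610134590178115)] flat5 [418.7 -94.2   5. ] [421.9 -92.5   5. ]
server tip [ 459.5 -165.1  -10.9] [np.float64(2.818264786809758), np.float64(2.8182647868098045)] flat5 [ 459.2 -166.2    5. ] [ 469.7 -159.4    5. ]
server butt [ 682.6 -208.5    9.5] [np.float64(2.336526230260427), np.float64(2.336526230260386)] flat5 [ 684.2 -211.5    5. ] [ 680.7 -207.1    5. ]
spoon tip [ 630.2 -298.4   10.7] [np.float64(3.5949569824840837), np.float64(3.594956982484124)] flat5 [ 632.  -303.5    5. ] [ 627.7 -296.4    5. ]
spoon butt [ 405.8 -306.8    4.8] [np.float64(0.4985411132809341), np.float64(0.4985411132810053)] flat5 [ 405.8 -306.2    5. ] [ 405.9 -307.3    5. ]
fork tip [ 431.  -382.8   -5.7] [np.float64(0.528570532699194), np.float64(0.5285705326991216)] flat5 [ 431.  -379.7    5. ] [ 438.4 -377.9    5. ]
fork butt [ 658.8 -395.2    6.9] [np.float64(0.271160714877115), np.f
[... 1723 characters left out ...]
0  79  13  27 163] ((6.0, 92.0), (26.0, 12.0), 90.0)
    [-0. 79.] [ 237.7 -930.8  102. ]
    [12. 79.] [ 236.4 -884.8  102. ]
    [ 12. 105.] [ 343.8 -829.3  102. ]
    [  0. 105.] [ 346.2 -872.1  102. ]
scene red [426 221  34   7 128] ((442.5646667480469, 223.6588134765625), (33.28628158569336, 4.755183219909668), 4.39870548248291)
    [425.8 224.8] [599.6 333.1 102. ]
    [426.2 220. ] [586.8 334.8 102. ]
    [459.3 222.6] [584.6 416.2 102. ]
    [459.  227.3] [597.5 414.  102. ]
scene yel [292 149  11  29 285] ((297.0, 163.0), (28.0, 10.0), 90.0)
    [292. 149.] [416.5   3.8  98. ]
    [302. 149.] [413.3  29.1  98. ]
    [302. 177.] [499.4  35.6  98. ]
    [292. 177.] [502.3  11.3  98. ]
```

```bash
python3 - <<'E'
from h import *
for n,z,uv in [('top',70,(53,250)),('top',70,(198,245)),('top',70,(120,194)),('top',70,(125,247.5)),('scene',70,(376,170)),('scene',70,(376,208)),('top',90,(197,139)),('top',90,(198,192)),('scene',90,(312,202)),('scene',90,(309,257)),('scene',90,(445,211)),('scene',90,(457,262))]:
    print(n,z,uv,onz(n,uv,z))
im=cv2.imread('pics/top0.png'); im2=cv2.imread('pics/scene0.png')
a=cv2.resize(im[130:270,30:235],None,fx=2.9,fy=2.9,interpolation=2);b=cv2.resize(im2[140:280,280:480],None,fx=2.9,fy=2.9,interpolation=2)
cv2.imwrite('pics/c2.png',a)
E
```

```text
top 70 (53, 250) [419.7 389.1  70. ]
top 70 (198, 245) [432.  63.  70.]
top 70 (120, 194) [544.6 239.2  70. ]
top 70 (125, 247.5) [426.5 223.6  70. ]
scene 70 (376, 170) [435.1 224.2  70. ]
scene 70 (376, 208) [548.8 222.7  70. ]
top 90 (197, 139) [662.9  65.5  90. ]
top 90 (198, 192) [545.1  61.4  90. ]
scene 90 (312, 202) [562.6  64.9  90. ]
scene 90 (309, 257) [705.4  67.8  90. ]
scene 90 (445, 211) [549.4 388.3  90. ]
scene 90 (457, 262) [681.4 405.7  90. ]
```

View pics/c2.png

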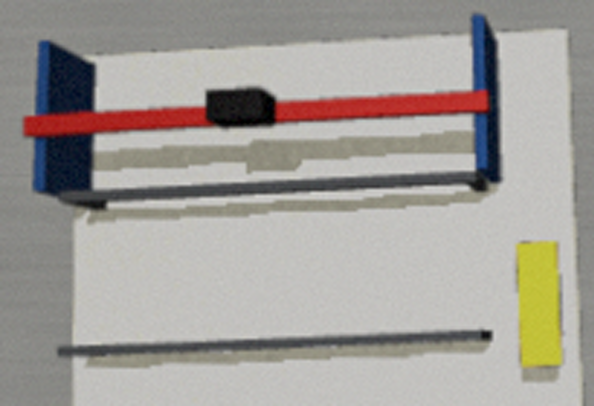

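```bash
cat >> h.py <<'E'
def go(x,y,z,yaw):
    s=r.get_state(); Rt=R.from_euler('xyz',s['tool_rot'],degrees=True); Rg=R.from_euler('xyz',[180,0,yaw],degrees=True)
    d=Rt.inv().apply(np.array([x,y,z])-s['eef_pos'])/25; t=(Rt.inv()*Rg).as_rotvec(degrees=True)
    print('slide',np.round(d,2),'turn',np.round(t,1)); return d,t
def stt():
    s=r.get_state(); print('t %.1f'%s['time'],s['eef_pos'],s['tool_rot'],'q',s['qpos'],'w %.1f ff %.1f'%(s['gripper_width'],s['finger_force']),s['wrist_force'])
E
python3 -c "
from h import *
go(597,240,230,-87.7)"
```

```text
slide [-25.7  24.5   0.8] turn [  0.1   0.1 -71.5]
```

```bash
python3 -m creep '{"slide":[[-25.7,24.5,0.8],[-25.7,24.5,0.8],[-25.7,24.5,0.8],[-25.7,24.5,0.8],[-25.7,24.5,0.8],[-25.7,24.5,0.8],[-25.7,24.5,0.8],[-25.7,24.5,0.8],[-25.7,24.5,0.8],[-25.7,24.5,0.8],[-25.7,24.5,0.8],[-25.7,24.5,0.8],[-25.7,24.5,0.8],[-25.7,24.5,0.8],[-25.7,24.5,0.8],[-25.7,24.5,0.8],[-25.7,24.5,0.8],[-25.7,24.5,0.8],[-25.7,24.5,0.8],[-25.7,24.5,0.8]],"turn":[[0,0,-71.5],[0,0,-71.5],[0,0,-71.5],[0,0,-71.5],[0,0,-71.5],[0,0,-71.5],[0,0,-71.5],[0,0,-71.5],[0,0,-71.5],[0,0,-71.5],[0,0,-71.5],[0,0,-71.5],[0,0,-71.5],[0,0,-71.5],[0,0,-71.5],[0,0,-71.5],[0,0,-71.5],[0,0,-71.5],[0,0,-71.5],[0,0,-71.5]],"fingers":[60,60,60,60,60,60,60,60,60,60,60,60,60,60,60,60,60,60,60,60]}' 40; python3 -c "
from h import *
stt();go(597,240,230,-87.7)"
```

```text
time: 1.77
eef_pos: [572.9, 193.2, 231.0]
tool_rot: [180.0, -0.0, -87.6]
wrist_force: [0.6, -0.5, 1.3]
gripper_width: 59.7
finger_force: 0.0
t 1.8 [572.9 193.2 231. ] [180.   -0.  -87.6] q [ 37.6   2.9   3.5  -0.  -90.6 -35.2] w 59.7 ff 0.0 [ 0.6 -0.5  1.3]
slide [-1.8 -1.   0. ] turn [ 0.  -0.   0.1]
```

```bash
python3 -m creep '{"slide":[[-1.8,-1,0],[-1.8,-1,0],[-1.8,-1,1],[-1.8,-1,2],[-1.8,-1,3],[-1.8,-1,3.7],[-1.8,-1,4.24],[-1.8,-1,4.24],[-1.8,-1,4.24],[-1.8,-1,4.24],[-1.8,-1,4.24],[-1.8,-1,4.24],[-1.8,-1,4.24],[-1.8,-1,4.24]],"turn":[[0,0,0],[0,0,0],[0,0,0],[0,0,0],[0,0,0],[0,0,0],[0,0,0],[0,0,0],[0,0,0],[0,0,0],[0,0,0],[0,0,0],[0,0,0],[0,0,0]],"fingers":[60,60,60,60,60,60,60,60,15,15,15,15,15,15]}' 40; python3 -c "
from h import *
stt()
snap('top','t1')
d,t=go(638.5,242,125,-87.7)"
```

```text
time: 2.93
eef_pos: [596.6, 237.4, 127.8]
tool_rot: [-179.8, 0.1, -87.6]
wrist_force: [0.1, -0.2, 6.1]
gripper_width: 23.6
finger_force: 42.0
t 2.9 [596.6 237.4 127.8] [-179.8    0.1  -87.6] q [ 39.5   9.6  -0.1   0.1 -80.1 -37.2] w 23.6 ff 42.0 [ 0.1 -0.2  6.1]
slide [-0.1 -1.7  0.1] turn [-0.2  0.1  0.1]
```

```bash
python3 -m creep '{"slide":[[0,-0.3,0],[0,-0.6,0],[0,-0.9,0],[0,-1.2,0],[0,-1.4,0],[0,-1.5,0],[0,-1.6,0],[0,-1.65,0],[0,-1.7,0],[0,-1.7,0]],"turn":[[0,0,0],[0,0,0],[0,0,0],[0,0,0],[0,0,0],[0,0,0],[0,0,0],[0,0,0],[0,0,0],[0,0,0]],"fingers":[15,15,15,15,15,15,15,15,15,15]}' 40; python3 -c "
from h import *
stt()"
```

```text
time: 3.82
eef_pos: [638.4, 239.2, 127.7]
tool_rot: [-179.9, 0.1, -87.6]
wrist_force: [-3.1, 0.6, 7.0]
gripper_width: 23.7
finger_force: 25.6
t 3.8 [638.4 239.2 127.7] [-179.9    0.1  -87.6] q [ 37.3  15.5   6.8   0.  -81.2 -34.9] w 23.7 ff 25.6 [-3.1  0.6  7. ]
```

```bash
python3 -m creep '{"slide":[[0,-0.1,0],[0,-0.2,0],[0,-0.25,0],[0,-0.25,0],[0,-0.25,0]],"turn":[[0,0,0],[0,0,0],[0,0,0],[0,0,0],[0,0,0]],"fingers":[15,15,15,15,15]}' 40; python3 -c "
from h import *
stt()"
```

```text
time: 4.23
eef_pos: [638.7, 239.2, 127.6]
tool_rot: [179.4, -0.1, -87.5]
wrist_force: [-33.8, -1.1, 18.6]
gripper_width: 23.5
finger_force: 41.8
t 4.2 [638.7 239.2 127.6] [179.4  -0.1 -87.5] q [ 37.1  16.2   7.7  -0.3 -82.1 -34.6] w 23.5 ff 41.8 [-33.8  -1.1  18.6]
```

```bash
python3 -m creep '{"slide":[[0,0.25,0],[0,0.25,0],[0,0.25,0],[0,0.25,0],[0,0.25,0],[0,0.25,-1],[0,0.25,-2],[0,0.25,-3],[0,0.25,-3],[0,0.25,-3]],"turn":[[0,0,0],[0,0,0],[0,0,0],[0,0,0],[0,0,0],[0,0,0],[0,0,0],[0,0,0],[0,0,0],[0,0,0]],"fingers":[15,60,60,60,60,60,60,60,60,60]}' 40; python3 -c "
from h import *
stt(); go(530,-74,130,-170.1)"
```

```text
time: 5.07
eef_pos: [639.0, 239.1, 202.4]
tool_rot: [-179.8, 0.1, -87.7]
wrist_force: [-0.4, -0.1, -1.1]
gripper_width: 60.1
finger_force: 0.0
t 5.1 [639.  239.1 202.4] [-179.8    0.1  -87.7] q [ 37.3  14.6  13.5   0.  -88.7 -34.9] w 60.1 ff 0.0 [-0.4 -0.1 -1.1]
slide [12.3  4.9  2.9] turn [-0.1  0.2 82.4]
```

```bash
python3 -m creep '{"slide":[[12.3,4.9,0],[12.3,4.9,0],[12.3,4.9,0],[12.3,4.9,0],[12.3,4.9,0],[12.3,4.9,0],[12.3,4.9,0],[12.3,4.9,0],[12.3,4.9,0],[12.3,4.9,0],[12.3,4.9,0],[12.3,4.9,1],[12.3,4.9,2],[12.3,4.9,2.9],[12.3,4.9,2.9],[12.3,4.9,2.9]],"turn":[[0,0,82.4],[0,0,82.4],[0,0,82.4],[0,0,82.4],[0,0,82.4],[0,0,82.4],[0,0,82.4],[0,0,82.4],[0,0,82.4],[0,0,82.4],[0,0,82.4],[0,0,82.4],[0,0,82.4],[0,0,82.4],[0,0,82.4],[0,0,82.4]],"fingers":[60,60,60,60,60,60,60,60,60,60,60,60,60,60,60,60]}' 40; python3 -c "
from h import *
stt()
snap('top','t2');snap('wrist','w2'); go(530,-74,20,-170.1)"
```

```text
time: 6.4
eef_pos: [527.3, -73.8, 126.4]
tool_rot: [-180.0, -0.2, -170.1]
wrist_force: [-1.0, -0.4, 0.9]
gripper_width: 60.1
finger_force: 0.0
t 6.4 [527.3 -73.8 126.4] [-180.    -0.2 -170.1] q [ 13.7  -6.7 -16.8  -0.  -80.1 -93.8] w 60.1 ff 0.0 [-1.  -0.4  0.9]
slide [-0.  -0.   4.4] turn [-0.   0.1  0.1]
```

View pics/w2.png

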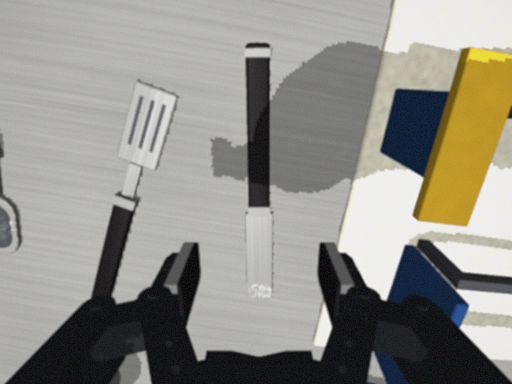

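View pics/t2.png

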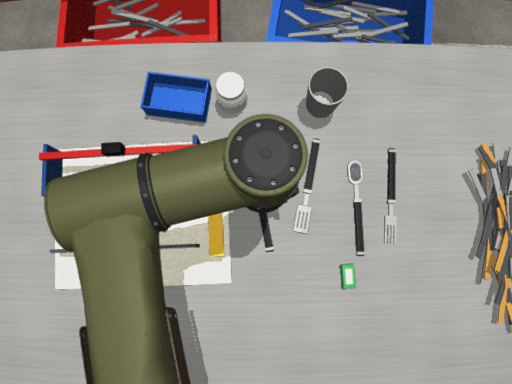

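```bash
python3 - <<'E'
from h import *
s=r.get_state()
for k,uv,z in [('kbutt',(258,44),7),('ktip',(259.5,298),3),('kjoint',(258.5,207),8),('stip',(158,84),3),('stipR',(178,95),3),('stipL',(139,80),3),('sjoint',(124,200),8)]: print(k,onz('wrist',uv,z,s))
# two-view height: knife butt, tip
print(tri(ray('wrist',(258,44),s),ray('top',(269.6,250.5))),tri(ray('wrist',(259.5,298),s),ray('top',(252.6,157))))
# ledge top corners, wrist
for uv in [(468,50),(416,220),(467,225),(512,55)]: print(onz('wrist',uv,98,s))
E
```

```text
kbutt [420.8 -93.9   7. ]
ktip [642.8 -53.7   3. ]
kjoint [546.3 -71.6   8. ]
stip [ 461.2 -164.9    3. ]
stipR [ 466.8 -148.9    3. ]
stipL [ 460.6 -179.7    3. ]
sjoint [ 560.  -185.6    8. ]
(array([418.6, -94.6, -14. ]), [np.float64(0.21914485497170763), np.float64(0.21914485497170166)]) (array([640.2, -55.2,   6.7]), [np.float64(0.9832235803958462), np.float64(0.983223580395789)])
[414.2   5.4  98. ]
[502.2   9.4  98. ]
[500.2  39.7  98. ]
[411.7  27.8  98. ]
```

```bash
python3 -m creep '{"slide":[[0,0,1.2],[0,0,2.4],[0,0,3.4],[0,0,4],[0,0,4],[0,0,4],[0,0,4]],"turn":[[0,0,0],[0,0,0],[0,0,0],[0,0,0],[0,0,0],[0,0,0],[0,0,0]],"fingers":[60,60,60,60,60,60,60]}' 50; python3 -c "
from h import *
stt()"
```

```text
time: 7.08
eef_pos: [529.8, -73.4, 30.6]
tool_rot: [-180.0, 0.2, -170.0]
wrist_force: [0.2, 0.1, 0.0]
gripper_width: 60.1
finger_force: 0.0
t 7.1 [529.8 -73.4  30.6] [-180.     0.2 -170. ] q [ 13.7  -2.8 -23.5   0.1 -69.1 -93.8] w 60.1 ff 0.0 [0.2 0.1 0. ]
```

```bash
python3 -m creep '{"slide":[[0,0,0.2],[0,0,0.4],[0,0,0.4],[0,0,0.4],[0,0,0.4],[0,0,0.4],[0,0,0.4],[0,0,0.4],[0,0,0.4],[0,0,0.4],[0,0,0],[0,0,0],[0,0,0]],"turn":[[0,0,0],[0,0,0],[0,0,0],[0,0,0],[0,0,0],[0,0,0],[0,0,0],[0,0,0],[0,0,0],[0,0,0],[0,0,0],[0,0,0],[0,0,0]],"fingers":[60,60,60,5,5,5,5,5,5,5,5,5,5]}' 60; python3 -c "
from h import *
stt();go(501-4,353,145,-177.7)"
```

```text
time: 8.17
eef_pos: [528.6, -73.3, 28.6]
tool_rot: [180.0, 0.1, -170.1]
wrist_force: [-0.2, 0.1, -0.6]
gripper_width: 15.8
finger_force: 59.8
t 8.2 [528.6 -73.3  28.6] [ 180.     0.1 -170.1] q [ 13.7  -2.8 -23.7  -0.  -69.  -93.8] w 15.8 ff 59.8 [-0.2  0.1 -0.6]
slide [-1.7 17.  -4.7] turn [0.  0.1 7.6]
```

```bash
python3 -m creep '{"slide":[[0,0,-1.5],[0,0,-3],[0,0,-4.5],[-0.5,2,-5.9],[-1.7,17,-5.9],[-1.7,17,-5.9],[-1.7,17,-5.9],[-1.7,17,-5.9],[-1.7,17,-5.9],[-1.7,17,-5.9],[-1.7,17,-5.9],[-1.7,17,-5.9],[-1.7,17,-5.9],[-1.7,17,-5.9],[-1.7,17,-5.9],[-1.7,17,-5.9],[-1.7,17,-5.9],[-1.7,17,-5.9],[-1.7,17,-5.9],[-1.7,17,-5.9]],"turn":[[0,0,0],[0,0,0],[0,0,0],[0,0,7.6],[0,0,7.6],[0,0,7.6],[0,0,7.6],[0,0,7.6],[0,0,7.6],[0,0,7.6],[0,0,7.6],[0,0,7.6],[0,0,7.6],[0,0,7.6],[0,0,7.6],[0,0,7.6],[0,0,7.6],[0,0,7.6],[0,0,7.6],[0,0,7.6]],"fingers":[5,5,5,5,5,5,5,5,5,5,5,5,5,5,5,5,5,5,5,5]}' 60; python3 -c "
from h import *
stt();snap('wrist','w3');snap('scene','s3');go(497,353,92,-177.7)"
```

```text
time: 9.83
eef_pos: [497.1, 351.7, 175.8]
tool_rot: [180.0, 0.0, -177.7]
wrist_force: [-0.5, 1.0, -1.6]
gripper_width: 15.9
finger_force: 59.8
t 9.8 [497.1 351.7 175.8] [ 180.     0.  -177.7] q [  54.1    3.9   -1.3   -0.   -84.8 -141.8] w 15.9 ff 59.8 [-0.5  1.  -1.6]
slide [-0.   0.   3.4] turn [ 0.  0. -0.]
```

View pics/w3.png

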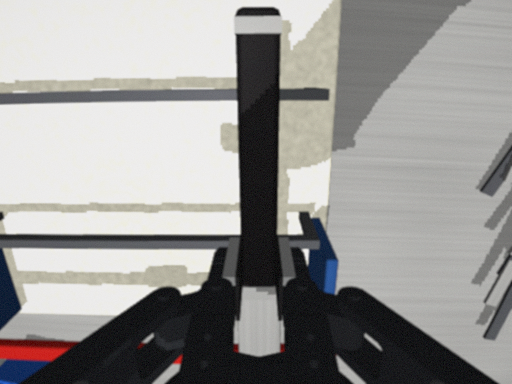

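```bash
python3 - <<'E'
from h import *
s=r.get_state()
print(onz('wrist',(328,94),70,s),onz('wrist',(318,243),70,s))
E
python3 -m creep '{"slide":[[0,0,1],[0,0,2],[0,0,2.7],[0,0,3.1],[0,0,3.3],[0,0,3.3],[0,0,3.3],[0,0,3.3]],"turn":[[0,0,0],[0,0,0],[0,0,0],[0,0,0],[0,0,0],[0,0,0],[0,0,0],[0,0,0]],"fingers":[5,5,5,5,5,5,5,5]}' 60; python3 -c "
from h import *
stt()"
```

```text
[419.5 397.5  70. ] [538.5 402.5  70. ]
time: 10.6
eef_pos: [497.4, 353.0, 94.8]
tool_rot: [179.9, 0.1, -177.7]
wrist_force: [0.6, 0.2, -1.7]
gripper_width: 16.0
finger_force: 59.8
t 10.6 [497.4 353.   94.8] [ 179.9    0.1 -177.7] q [  54.2    5.8   -7.7    0.   -76.3 -141.8] w 16.0 ff 59.8 [ 0.6  0.2 -1.7]
```

```bash
python3 -m creep '{"slide":[[0,0,0.06],[0,0,0.1],[0,0,0.14],[0,0,0.14],[0,0,0.14],[0,0,0.14]],"turn":[[0,0,0],[0,0,0],[0,0,0],[0,0,0],[0,0,0],[0,0,0]],"fingers":[5,5,5,5,5,5]}' 60; python3 -c "
from h import *
stt()"
```

```text
time: 11.1
eef_pos: [496.8, 352.6, 89.7]
tool_rot: [180.0, 0.0, -177.7]
wrist_force: [0.5, 0.4, -0.9]
gripper_width: 16.0
finger_force: 59.9
t 11.1 [496.8 352.6  89.7] [ 180.     0.  -177.7] q [  54.2    6.    -8.1   -0.   -75.9 -141.8] w 16.0 ff 59.9 [ 0.5  0.4 -0.9]
```

```bash
python3 -m creep '{"slide":[[0,0,0],[0,0,0],[0,0,0],[0,0,0],[0,0,0],[0,0,-0.6],[0,0,-1.8],[0,0,-3],[0,0,-4],[0,0,-4],[0,0,-4]],"turn":[[0,0,0],[0,0,0],[0,0,0],[0,0,0],[0,0,0],[0,0,0],[0,0,0],[0,0,0],[0,0,0],[0,0,0],[0,0,0]],"fingers":[45,45,45,45,45,45,45,45,45,45,45]}' 60; python3 -c "
from h import *
stt();go(576,-188,130,-11.7)"
```

```text
time: 12.02
eef_pos: [497.3, 353.2, 191.8]
tool_rot: [179.8, 0.2, -177.7]
wrist_force: [0.4, 0.1, -0.7]
gripper_width: 44.9
finger_force: 0.0
t 12.0 [497.3 353.2 191.8] [ 179.8    0.2 -177.7] q [  54.2    3.7    0.2    0.   -86.3 -141.8] w 44.9 ff 0.0 [ 0.4  0.1 -0.7]
slide [ -2.2 -21.8   2.4] turn [  -0.2    0.3 -166. ]
```

```bash
python3 -m creep '{"slide":[[-2.2,-21.8,0],[-2.2,-21.8,0],[-2.2,-21.8,0],[-2.2,-21.8,0],[-2.2,-21.8,0],[-2.2,-21.8,0],[-2.2,-21.8,0],[-2.2,-21.8,0],[-2.2,-21.8,0],[-2.2,-21.8,0],[-2.2,-21.8,0],[-2.2,-21.8,0],[-2.2,-21.8,0],[-2.2,-21.8,0],[-2.2,-21.8,0],[-2.2,-21.8,0],[-2.2,-21.8,0],[-2.2,-21.8,0],[-2.2,-21.8,0],[-2.2,-21.8,0]],"turn":[[0,0,-166],[0,0,-166],[0,0,-166],[0,0,-166],[0,0,-166],[0,0,-166],[0,0,-166],[0,0,-166],[0,0,-166],[0,0,-166],[0,0,-166],[0,0,-166],[0,0,-166],[0,0,-166],[0,0,-166],[0,0,-166],[0,0,-166],[0,0,-166],[0,0,-166],[0,0,-166]],"fingers":[60,60,60,60,60,60,60,60,60,60,60,60,60,60,60,60,60,60,60,60]}' 60; python3 -c "
from h import *
stt();snap('top','t4');go(576,-188,130,-11.7)"
```

```text
time: 13.68
eef_pos: [573.5, -189.7, 187.9]
tool_rot: [179.9, 0.1, -40.9]
wrist_force: [-0.2, 0.8, 0.4]
gripper_width: 59.5
finger_force: 0.0
t 13.7 [ 573.5 -189.7  187.9] [179.9   0.1 -40.9] q [  0.7   3.1  -0.7  -0.  -86.2  48.5] w 59.5 ff 0.0 [-0.2  0.8  0.4]
slide [ 0.  -0.1  2.3] turn [  0.    0.1 -28.7]
```

View pics/t4.png

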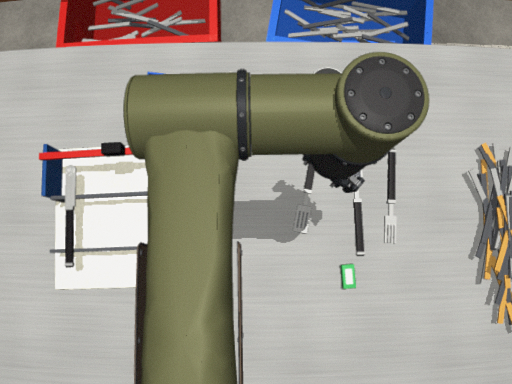

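```bash
python3 -m creep '{"slide":[[0,0,0],[0,0,0],[0,0,0],[0,0,1],[0,0,2],[0,0,3],[0,0,4],[0,0,5],[0,0,5.8],[0,0,6.3],[0,0,6.3],[0,0,6.3],[0,0,6.3],[0,0,6.3]],"turn":[[0,0,-28.7],[0,0,-28.7],[0,0,-28.7],[0,0,-28.7],[0,0,-28.7],[0,0,-28.7],[0,0,-28.7],[0,0,-28.7],[0,0,-28.7],[0,0,-28.7],[0,0,-28.7],[0,0,-28.7],[0,0,-28.7],[0,0,-28.7]],"fingers":[60,60,60,60,60,60,60,60,60,60,60,60,60,60]}' 60; python3 -c "
from h import *
stt();snap('wrist','w5');go(576,-188,20,-11.7)"
```

```text
time: 14.9
eef_pos: [575.0, -189.9, 33.9]
tool_rot: [-180.0, -0.2, -12.5]
wrist_force: [0.8, -0.2, 0.4]
gripper_width: 59.9
finger_force: 0.0
t 14.9 [ 575.  -189.9   33.9] [-180.    -0.2  -12.5] q [  0.7   7.7 -12.3   0.  -69.8  76.8] w 59.9 ff 0.0 [ 0.8 -0.2  0.4]
slide [ 0.  -0.1  0.6] turn [-0.  -0.2 -0.8]
```

View pics/w5.png

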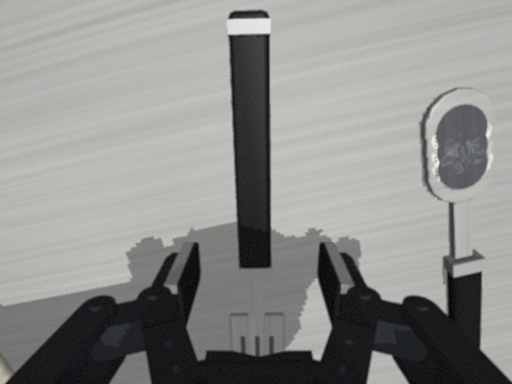

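```bash
python3 - <<'E'
from h import *
s=r.get_state()
a=onz('wrist',(249.5,12),6,s); b=onz('wrist',(255,267),8,s); print(a,b,np.linalg.norm(a-b))
d=(a-b)[:2];d/=np.linalg.norm(d);o=a[:2]-115*d;o2=b[:2]+20*d;print(o,o2,np.degrees(np.arctan2(*d[::-1])))
go(*o,20,np.degrees(np.arctan2(*d[::-1])))
t=onz('wrist',(458,90),3,s);print('spoon tip',t, onz('wrist',(463,262),9,s))
E
```

```text
[ 687.4 -211.3    6. ] [ 562.8 -185.7    8. ] 127.24584755028168
[ 574.8 -188.1] [ 582.4 -189.7] -11.637917686107553
slide [-0.  -0.1  0.6] turn [-0.  -0.2 -0.9]
spoon tip [ 634.2 -302.7    3. ] [ 540.1 -300.9    9. ]
```

```bash
python3 -m creep '{"slide":[[0,-0.1,0.3],[0,-0.1,0.52],[0,-0.1,0.52],[0,-0.1,0.52],[0,-0.1,0.52],[0,-0.1,0.52],[0,-0.1,0.52],[0,-0.1,0.52],[0,-0.1,0.52],[0,-0.1,0],[0,-0.1,-1],[0,-0.1,-2.5],[0,-0.1,-4],[0,-0.1,-5.6],[0,-0.1,-5.6],[0,-0.1,-5.6]],"turn":[[0,0,-0.9],[0,0,-0.9],[0,0,-0.9],[0,0,-0.9],[0,0,-0.9],[0,0,-0.9],[0,0,-0.9],[0,0,-0.9],[0,0,-0.9],[0,0,-0.9],[0,0,-0.9],[0,0,-0.9],[0,0,-0.9],[0,0,-0.9],[0,0,-0.9],[0,0,-0.9]],"fingers":[60,60,5,5,5,5,5,5,5,5,5,5,5,5,5,5]}' 60; python3 -c "
from h import *
stt();go(500,274.6,175,-177.7)"
```

```text
time: 16.28
eef_pos: [575.7, -187.5, 175.9]
tool_rot: [-179.9, -0.3, -11.6]
wrist_force: [0.1, 1.4, -1.7]
gripper_width: 16.0
finger_force: 60.5
t 16.3 [ 575.7 -187.5  175.9] [-179.9   -0.3  -11.6] q [  0.9   3.1  -2.1   0.  -84.5  77.5] w 16.0 ff 60.5 [ 0.1  1.4 -1.7]
slide [ -6.7 -17.5   0. ] turn [ -0.5   0.  166.1]
```

```bash
python3 -m creep '{"slide":[[-6.7,-17.5,0],[-6.7,-17.5,0],[-6.7,-17.5,0],[-6.7,-17.5,0],[-6.7,-17.5,0],[-6.7,-17.5,0],[-6.7,-17.5,0],[-6.7,-17.5,0],[-6.7,-17.5,0],[-6.7,-17.5,0],[-6.7,-17.5,0],[-6.7,-17.5,0],[-6.7,-17.5,0],[-6.7,-17.5,0],[-6.7,-17.5,0],[-6.7,-17.5,0],[-6.7,-17.5,0],[-6.7,-17.5,0],[-6.7,-17.5,0],[-6.7,-17.5,0]],"turn":[[0,0,166.1],[0,0,166.1],[0,0,166.1],[0,0,166.1],[0,0,166.1],[0,0,166.1],[0,0,166.1],[0,0,166.1],[0,0,166.1],[0,0,166.1],[0,0,166.1],[0,0,166.1],[0,0,166.1],[0,0,166.1],[0,0,166.1],[0,0,166.1],[0,0,166.1],[0,0,166.1],[0,0,166.1],[0,0,166.1]],"fingers":[5,5,5,5,5,5,5,5,5,5,5,5,5,5,5,5,5,5,5,5]}' 60; python3 -c "
from h import *
stt();go(500,274.6,92,-177.7)"
```

```text
time: 17.95
eef_pos: [497.7, 274.5, 170.2]
tool_rot: [-180.0, -0.2, -148.0]
wrist_force: [0.6, -0.3, -1.2]
gripper_width: 16.3
finger_force: 60.4
t 17.9 [497.7 274.5 170.2] [-180.    -0.2 -148. ] q [  49.1   -2.    -7.8   -0.1  -84.4 -107. ] w 16.3 ff 60.4 [ 0.6 -0.3 -1.2]
slide [-0.1 -0.   3.1] turn [-0.1 -0.2 29.7]
```

```bash
python3 -m creep '{"slide":[[0,0,0],[0,0,0],[0,0,0],[0,0,0],[0,0,0],[0,0,1],[0,0,2],[0,0,2.6],[0,0,3],[0,0,3],[0,0,3],[0,0,3]],"turn":[[0,0,29.7],[0,0,29.7],[0,0,29.7],[0,0,29.7],[0,0,29.7],[0,0,29.7],[0,0,29.7],[0,0,29.7],[0,0,29.7],[0,0,29.7],[0,0,29.7],[0,0,29.7]],"fingers":[5,5,5,5,5,5,5,5,5,5,5,5]}' 60; python3 -c "
from h import *
stt();snap('wrist','w6');go(500,274.6,91,-177.7)"
```

```text
time: 18.95
eef_pos: [499.0, 275.2, 98.4]
tool_rot: [180.0, 0.1, -177.3]
wrist_force: [-0.3, 0.1, -0.6]
gripper_width: 15.9
finger_force: 60.4
t 18.9 [499.  275.2  98.4] [ 180.     0.1 -177.3] q [  49.1   -0.3  -13.7    0.   -76.5 -136.3] w 15.9 ff 60.4 [-0.3  0.1 -0.6]
slide [-0.  -0.   0.3] turn [0.1 0.1 0.4]
```

View pics/w6.png

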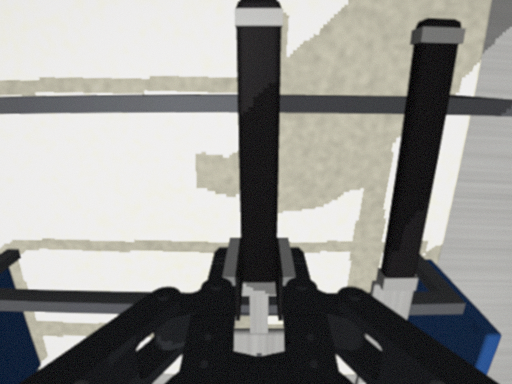

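```bash
python3 - <<'E'
from h import *
s=r.get_state()
a=onz('wrist',(437,22),77,s);b=onz('wrist',(400,276),79,s);print(a,b,np.degrees(np.arctan2(*(b-a)[1::-1])))
E
python3 -m creep '{"slide":[[0,0,0.15],[0,0,0.3],[0,0,0.3],[0,0,0.3],[0,0,0.3],[0,0,0.3]],"turn":[[0,0,0],[0,0,0],[0,0,0],[0,0,0],[0,0,0],[0,0,0]],"fingers":[5,5,5,5,5,5]}' 60; python3 -c "
from h import *
stt()"
```

```text
[386.4 345.8  77. ] [511.9 353.1  79. ] 3.3035271289695736
time: 19.5
eef_pos: [498.5, 275.0, 89.7]
tool_rot: [180.0, 0.0, -177.3]
wrist_force: [-0.2, 0.3, 0.1]
gripper_width: 16.0
finger_force: 60.6
t 19.5 [498.5 275.   89.7] [ 180.     0.  -177.3] q [  49.1   -0.   -14.3   -0.   -75.7 -136.4] w 16.0 ff 60.6 [-0.2  0.3  0.1]
```

```bash
python3 -m creep '{"slide":[[0,0,0],[0,0,0],[0,0,0],[0,0,0],[0,0,0],[0,0,-0.6],[0,0,-1.8],[0,0,-3],[0,0,-4],[0,0,-4],[0,0,-4]],"turn":[[0,0,0],[0,0,0],[0,0,0],[0,0,0],[0,0,0],[0,0,0],[0,0,0],[0,0,0],[0,0,0],[0,0,0],[0,0,0]],"fingers":[45,45,45,45,45,45,45,45,45,45,45]}' 60; python3 -c "
from h import *
stt();go(519,-303,130,-178.8)"
```

```text
time: 20.42
eef_pos: [499.0, 275.5, 191.6]
tool_rot: [179.8, 0.2, -177.3]
wrist_force: [0.1, -0.6, -1.4]
gripper_width: 44.9
finger_force: 0.0
t 20.4 [499.  275.5 191.6] [ 179.8    0.2 -177.3] q [  49.1   -2.4   -5.9    0.   -86.2 -136.4] w 44.9 ff 0.0 [ 0.1 -0.6 -1.4]
slide [  0.3 -23.2   2.4] turn [0.2 0.2 1.5]
```

```bash
python3 -m creep '{"slide":[[0.3,-23.2,0],[0.3,-23.2,0],[0.3,-23.2,0],[0.3,-23.2,0],[0.3,-23.2,0],[0.3,-23.2,0],[0.3,-23.2,0],[0.3,-23.2,0],[0.3,-23.2,0],[0.3,-23.2,0],[0.3,-23.2,0],[0.3,-23.2,0],[0.3,-23.2,0],[0.3,-23.2,0],[0.3,-23.2,0],[0.3,-23.2,1],[0.3,-23.2,2.4],[0.3,-23.2,2.4],[0.3,-23.2,2.4],[0.3,-23.2,2.4]],"turn":[[0,0,1.5],[0,0,1.5],[0,0,1.5],[0,0,1.5],[0,0,1.5],[0,0,1.5],[0,0,1.5],[0,0,1.5],[0,0,1.5],[0,0,1.5],[0,0,1.5],[0,0,1.5],[0,0,1.5],[0,0,1.5],[0,0,1.5],[0,0,1.5],[0,0,1.5],[0,0,1.5],[0,0,1.5],[0,0,1.5]],"fingers":[60,60,60,60,60,60,60,60,60,60,60,60,60,60,60,60,60,60,60,60]}' 60; python3 -c "
from h import *
stt();snap('wrist','w7');snap('scene','s7')
a=cv2.imread('pics/w7.png');b=cv2.imread('pics/s7.png');cv2.imwrite('pics/c7.png',np.hstack([a[:,:400],b[90:,112:512][:294].copy() if 0 else cv2.copyMakeBorder(b[:,112:512],0,0,0,0,0)]))"
```

```text
time: 22.08
eef_pos: [518.5, -305.0, 130.8]
tool_rot: [-179.9, 0.0, -178.8]
wrist_force: [1.0, 1.0, 0.1]
gripper_width: 59.8
finger_force: 0.0
t 22.1 [ 518.5 -305.   130.8] [-179.9    0.  -178.8] q [-11.4   3.6  -6.3   0.1 -80.1 -77.4] w 59.8 ff 0.0 [1.  1.  0.1]
```

View pics/c7.png

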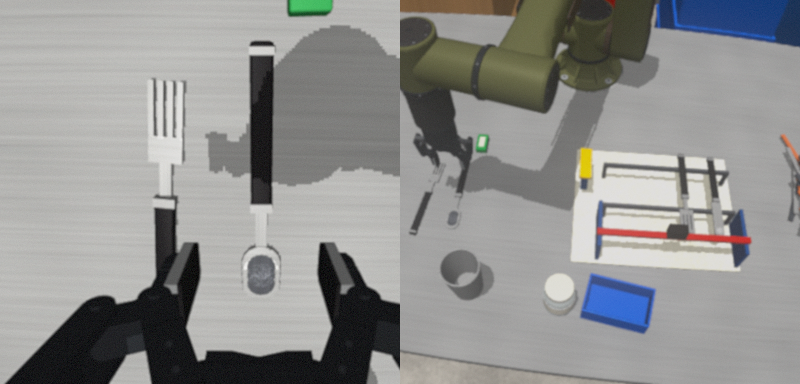

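```bash
python3 - <<'E'
from h import *
s=r.get_state()
for k,uv,z in [('butt',(262,42),6),('joint',(261,212),8),('tip',(261,297),3),('ftip',(167,80),3),('fjoint',(165,197),9)]: print(k,onz('wrist',uv,z,s))
E
python3 -m creep '{"slide":[[0,0,1.2],[0,0,2.4],[0,0,3.4],[0,0,4],[0,0,4],[0,0,4],[0,0,4]],"turn":[[0,0,0],[0,0,0],[0,0,0],[0,0,0],[0,0,0],[0,0,0],[0,0,0]],"fingers":[60,60,60,60,60,60,60]}' 60; python3 -c "
from h import *
stt()"
```

```text
butt [ 407.8 -305.8    6. ]
joint [ 542.8 -303.4    8. ]
tip [ 636.2 -301.2    3. ]
ftip [ 435.8 -378.6    3. ]
fjoint [ 530.4 -385.4    9. ]
time: 22.77
eef_pos: [519.7, -305.3, 32.3]
tool_rot: [-179.9, 0.2, -178.8]
wrist_force: [-0.2, 0.5, 0.5]
gripper_width: 60.1
finger_force: 0.0
t 22.8 [ 519.7 -305.3   32.3] [-179.9    0.2 -178.8] q [-11.4   7.3 -12.9   0.1 -69.6 -77.4] w 60.1 ff 0.0 [-0.2  0.5  0.5]
```

```bash
python3 -m creep '{"slide":[[0,0,0.3],[0,0,0.46],[0,0,0.46],[0,0,0.46],[0,0,0.46],[0,0,0.46],[0,0,0.46],[0,0,0.46],[0,0,0.46],[0,0,0],[0,0,-1],[0,0,-2.5],[0,0,-4],[0,0,-5.7],[0,0,-5.7],[0,0,-5.7]],"turn":[[0,0,0],[0,0,0],[0,0,0],[0,0,0],[0,0,0],[0,0,0],[0,0,0],[0,0,0],[0,0,0],[0,0,0],[0,0,0],[0,0,0],[0,0,0],[0,0,0],[0,0,0],[0,0,0]],"fingers":[60,60,5,5,5,5,5,5,5,5,5,5,5,5,5,5]}' 60; python3 -c "
from h import *
stt();go(502,194.5,175,-177.7)"
```

```text
time: 24.1
eef_pos: [519.4, -305.3, 176.3]
tool_rot: [-179.9, 0.4, -178.8]
wrist_force: [-0.1, 0.9, -2.4]
gripper_width: 16.0
finger_force: 60.2
t 24.1 [ 519.4 -305.3  176.3] [-179.9    0.4 -178.8] q [-11.4   2.6  -2.5   0.  -84.5 -77.4] w 16.0 ff 60.2 [-0.1  0.9 -2.4]
slide [ 0.3 20.   0. ] turn [-0.1  0.4 -1.1]
```

```bash
python3 -m creep '{"slide":[[0.3,20,0],[0.3,20,0],[0.3,20,0],[0.3,20,0],[0.3,20,0],[0.3,20,0],[0.3,20,0],[0.3,20,0],[0.3,20,0],[0.3,20,0],[0.3,20,0],[0.3,20,0],[0.3,20,0],[0.3,20,0],[0.3,20,1],[0.3,20,2],[0.3,20,2.8],[0.3,20,3],[0.3,20,3],[0.3,20,3]],"turn":[[0,0,-1.1],[0,0,-1.1],[0,0,-1.1],[0,0,-1.1],[0,0,-1.1],[0,0,-1.1],[0,0,-1.1],[0,0,-1.1],[0,0,-1.1],[0,0,-1.1],[0,0,-1.1],[0,0,-1.1],[0,0,-1.1],[0,0,-1.1],[0,0,-1.1],[0,0,-1.1],[0,0,-1.1],[0,0,-1.1],[0,0,-1.1],[0,0,-1.1]],"fingers":[5,5,5,5,5,5,5,5,5,5,5,5,5,5,5,5,5,5,5,5]}' 60; python3 -c "
from h import *
stt();snap('wrist','w8');go(502,194.5,90.5,-177.5)"
```

```text
time: 25.77
eef_pos: [500.7, 194.3, 97.9]
tool_rot: [-180.0, 0.0, -177.8]
wrist_force: [-0.1, -0.9, -0.1]
gripper_width: 15.9
finger_force: 60.1
t 25.8 [500.7 194.3  97.9] [-180.     0.  -177.8] q [  42.7   -5.3  -18.6    0.   -76.7 -130.5] w 15.9 ff 60.1 [-0.1 -0.9 -0.1]
slide [-0.  -0.   0.3] turn [ 0.   0.1 -0.2]
```

View pics/w8.png

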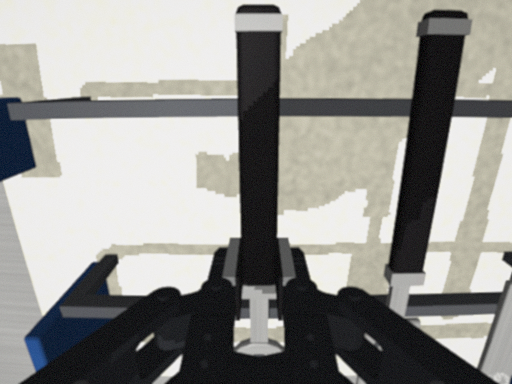

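```bash
python3 -m creep '{"slide":[[0,0,0.15],[0,0,0.3],[0,0,0.3],[0,0,0.3],[0,0,0.3],[0,0,0.3]],"turn":[[0,0,0],[0,0,0],[0,0,0],[0,0,0],[0,0,0],[0,0,0]],"fingers":[5,5,5,5,5,5]}' 60; python3 -c "
from h import *
stt()"
```

```text
time: 26.32
eef_pos: [500.3, 195.0, 89.7]
tool_rot: [180.0, 0.0, -177.7]
wrist_force: [0.2, 0.2, -0.9]
gripper_width: 16.1
finger_force: 60.2
t 26.3 [500.3 195.   89.7] [ 180.     0.  -177.7] q [  42.8   -5.   -19.2   -0.   -75.8 -130.5] w 16.1 ff 60.2 [ 0.2  0.2 -0.9]
```

```bash
python3 -m creep '{"slide":[[0,0,0],[0,0,0],[0,0,0],[0,0,0],[0,0,0],[0,0,-0.6],[0,0,-1.8],[0,0,-3],[0,0,-4],[0,0,-4],[0,0,-4]],"turn":[[0,0,0],[0,0,0],[0,0,0],[0,0,0],[0,0,0],[0,0,0],[0,0,0],[0,0,0],[0,0,0],[0,0,0],[0,0,0]],"fingers":[45,45,45,45,45,45,45,45,45,45,45]}' 60; python3 -c "
from h import *
stt();go(550,-387,190,-4.1)"
```

```text
time: 27.23
eef_pos: [500.9, 195.4, 191.4]
tool_rot: [179.9, 0.2, -177.7]
wrist_force: [-0.7, 0.5, -0.9]
gripper_width: 45.0
finger_force: 0.0
t 27.2 [500.9 195.4 191.4] [ 179.9    0.2 -177.7] q [  42.7   -7.4  -10.6    0.   -86.5 -130.5] w 45.0 ff 0.0 [-0.7  0.5 -0.9]
slide [ -1.  -23.4   0. ] turn [  -0.2    0.2 -173.6]
```

```bash
python3 -m creep '{"slide":[[-1,-23.4,0],[-1,-23.4,0],[-1,-23.4,0],[-1,-23.4,0],[-1,-23.4,0],[-1,-23.4,0],[-1,-23.4,0],[-1,-23.4,0],[-1,-23.4,0],[-1,-23.4,0],[-1,-23.4,0],[-1,-23.4,0],[-1,-23.4,0],[-1,-23.4,0],[-1,-23.4,0],[-1,-23.4,0],[-1,-23.4,0],[-1,-23.4,0],[-1,-23.4,0],[-1,-23.4,0]],"turn":[[0,0,-173.6],[0,0,-173.6],[0,0,-173.6],[0,0,-173.6],[0,0,-173.6],[0,0,-173.6],[0,0,-173.6],[0,0,-173.6],[0,0,-173.6],[0,0,-173.6],[0,0,-173.6],[0,0,-173.6],[0,0,-173.6],[0,0,-173.6],[0,0,-173.6],[0,0,-173.6],[0,0,-173.6],[0,0,-173.6],[0,0,-173.6],[0,0,-173.6]],"fingers":[60,60,60,60,60,60,60,60,60,60,60,60,60,60,60,60,60,60,60,60]}' 60; python3 -c "
from h import *
stt();go(550,-387,190,-4.1)"
```

```text
time: 28.9
eef_pos: [548.1, -388.6, 187.3]
tool_rot: [180.0, 0.2, -43.7]
wrist_force: [0.5, 0.1, 0.9]
gripper_width: 59.5
finger_force: 0.0
t 28.9 [ 548.1 -388.6  187.3] [180.    0.2 -43.7] q [-18.3  13.4  10.5  -0.  -87.3  64.6] w 59.5 ff 0.0 [0.5 0.1 0.9]
slide [ 0.  -0.1 -0.1] turn [ -0.    0.2 -39.6]
```

```bash
python3 -m creep '{"slide":[[0,0,0],[0,0,0],[0,0,0],[0,0,0],[0,0,1],[0,0,2],[0,0,3],[0,0,4],[0,0,5],[0,0,5.8],[0,0,6.3],[0,0,6.3],[0,0,6.3],[0,0,6.3]],"turn":[[0,0,-39.6],[0,0,-39.6],[0,0,-39.6],[0,0,-39.6],[0,0,-39.6],[0,0,-39.6],[0,0,-39.6],[0,0,-39.6],[0,0,-39.6],[0,0,-39.6],[0,0,-39.6],[0,0,-39.6],[0,0,-39.6],[0,0,-39.6]],"fingers":[60,60,60,60,60,60,60,60,60,60,60,60,60,60]}' 60; python3 -c "
from h import *
stt();snap('wrist','w9');snap('top','t9')
a=cv2.imread('pics/w9.png');b=cv2.imread('pics/t9.png');cv2.imwrite('pics/c9.png',np.hstack([a[:,60:460],b[:,20:420]]))"
```

```text
time: 30.07
eef_pos: [549.3, -389.0, 33.5]
tool_rot: [179.9, -0.1, -4.5]
wrist_force: [0.5, -0.1, 0.2]
gripper_width: 59.8
finger_force: 0.0
t 30.1 [ 549.3 -389.    33.5] [179.9  -0.1  -4.5] q [-18.3  17.5  -1.    0.  -71.5 103.8] w 59.8 ff 0.0 [ 0.5 -0.1  0.2]
```

View pics/c9.png

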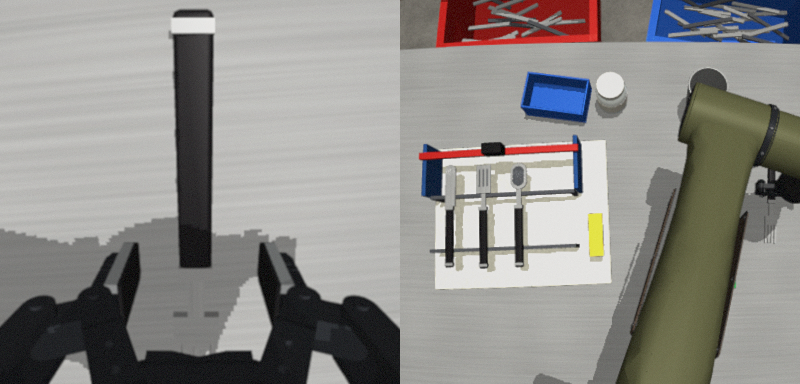

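```bash
python3 -m creep '{"slide":[[0,-0.05,0.3],[0,-0.05,0.5],[0,-0.05,0.5],[0,-0.05,0.5],[0,-0.05,0.5],[0,-0.05,0.5],[0,-0.05,0.5],[0,-0.05,0.5],[0,-0.05,0.5],[0,-0.05,0],[0,-0.05,-1],[0,-0.05,-2.5],[0,-0.05,-4],[0,-0.05,-5.6],[0,-0.05,-5.6],[0,-0.05,-5.6]],"turn":[[0,0,0],[0,0,0],[0,0,0],[0,0,0],[0,0,0],[0,0,0],[0,0,0],[0,0,0],[0,0,0],[0,0,0],[0,0,0],[0,0,0],[0,0,0],[0,0,0],[0,0,0],[0,0,0]],"fingers":[60,60,5,5,5,5,5,5,5,5,5,5,5,5,5,5]}' 60; python3 -c "
from h import *
stt();go(506.5,114.6,175,-177.5)"
```

```text
time: 31.5
eef_pos: [549.9, -388.0, 176.8]
tool_rot: [179.9, -0.4, -4.5]
wrist_force: [0.8, 0.1, -2.4]
gripper_width: 16.1
finger_force: 60.5
t 31.5 [ 549.9 -388.   176.8] [179.9  -0.4  -4.5] q [-18.2  13.2   9.2   0.  -85.6 103.7] w 16.1 ff 60.5 [ 0.8  0.1 -2.4]
slide [ -3.3 -19.9   0. ] turn [ -0.6  -0.2 173. ]
```

```bash
python3 -m creep '{"slide":[[-3.3,-19.9,0],[-3.3,-19.9,0],[-3.3,-19.9,0],[-3.3,-19.9,0],[-3.3,-19.9,0],[-3.3,-19.9,0],[-3.3,-19.9,0],[-3.3,-19.9,0],[-3.3,-19.9,0],[-3.3,-19.9,0],[-3.3,-19.9,0],[-3.3,-19.9,0],[-3.3,-19.9,0],[-3.3,-19.9,0],[-3.3,-19.9,0],[-3.3,-19.9,0],[-3.3,-19.9,0],[-3.3,-19.9,0],[-3.3,-19.9,0],[-3.3,-19.9,0]],"turn":[[0,0,173],[0,0,173],[0,0,173],[0,0,173],[0,0,173],[0,0,173],[0,0,173],[0,0,173],[0,0,173],[0,0,173],[0,0,173],[0,0,173],[0,0,173],[0,0,173],[0,0,173],[0,0,173],[0,0,173],[0,0,173],[0,0,173],[0,0,173]],"fingers":[5,5,5,5,5,5,5,5,5,5,5,5,5,5,5,5,5,5,5,5]}' 60; python3 -c "
from h import *
stt();go(506.5,114.6,95,-177.5)"
```

```text
time: 33.17
eef_pos: [504.5, 114.9, 170.8]
tool_rot: [179.9, -0.1, -139.4]
wrist_force: [-0.1, -0.0, -1.7]
gripper_width: 15.9
finger_force: 60.4
t 33.2 [504.5 114.9 170.8] [ 179.9   -0.1 -139.4] q [ 35.1 -10.  -15.1  -0.  -85.  -84.6] w 15.9 ff 60.4 [-0.1 -0.  -1.7]
slide [-0.1 -0.1  3. ] turn [ 0.  -0.1 38.1]
```

```bash
python3 -m creep '{"slide":[[0,0,0],[0,0,0],[0,0,0],[0,0,0],[0,0,0],[0,0,0],[0,0,1],[0,0,2],[0,0,2.6],[0,0,3],[0,0,3],[0,0,3],[0,0,3]],"turn":[[0,0,38.1],[0,0,38.1],[0,0,38.1],[0,0,38.1],[0,0,38.1],[0,0,38.1],[0,0,38.1],[0,0,38.1],[0,0,38.1],[0,0,38.1],[0,0,38.1],[0,0,38.1],[0,0,38.1]],"fingers":[5,5,5,5,5,5,5,5,5,5,5,5,5]}' 60; python3 -c "
from h import *
stt();snap('wrist','w10');go(506.5,114.6,90.5,-177.5)"
```

```text
time: 34.25
eef_pos: [505.8, 115.2, 98.3]
tool_rot: [180.0, 0.1, -177.2]
wrist_force: [0.4, 0.4, 0.1]
gripper_width: 16.0
finger_force: 60.4
t 34.2 [505.8 115.2  98.3] [ 180.     0.1 -177.2] q [  35.1   -8.3  -21.3    0.   -77.  -122.3] w 16.0 ff 60.4 [0.4 0.4 0.1]
slide [-0.  -0.   0.3] turn [0.  0.1 0.3]
```

View pics/w10.png

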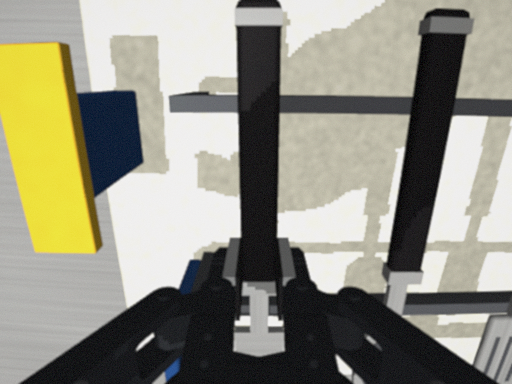

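```bash
python3 - <<'E'
from h import *
s=r.get_state()
for uv in [(0,45),(63,43),(34,252),(97,250)]: print(onz('wrist',uv,98,s))
E
python3 -m creep '{"slide":[[0,0,0.15],[0,0,0.3],[0,0,0.3],[0,0,0.3],[0,0,0.3],[0,0,0.3],[0,0,0.3],[0,0,0.3],[0,0,0.3],[0,0,0.3],[0,0,-0.6],[0,0,-1.8],[0,0,-3],[0,0,-4],[0,0,-4],[0,0,-4]],"turn":[[0,0,0],[0,0,0],[0,0,0],[0,0,0],[0,0,0],[0,0,0],[0,0,0],[0,0,0],[0,0,0],[0,0,0],[0,0,0],[0,0,0],[0,0,0],[0,0,0],[0,0,0],[0,0,0]],"fingers":[5,5,5,5,5,45,45,45,45,45,45,45,45,45,45,45]}' 60; python3 -c "
from h import *
stt();go(638.7,239.5,205,-87.7)"
```

```text
[412.1  11.7  98. ]
[411.1  36.9  98. ]
[501.6   8.9  98. ]
[498.6  39.6  98. ]
time: 35.63
eef_pos: [505.9, 115.4, 198.8]
tool_rot: [179.9, 0.2, -177.2]
wrist_force: [1.0, -0.2, 0.1]
gripper_width: 44.7
finger_force: 0.0
t 35.6 [505.9 115.4 198.8] [ 179.9    0.2 -177.2] q [  35.1  -10.4  -12.5    0.   -87.7 -122.3] w 44.7 ff 0.0 [ 1.  -0.2  0.1]
slide [-5.5  4.7 -0.2] turn [ -0.    0.2 -89.5]
```

```bash
python3 -m creep '{"slide":[[-5.5,4.7,-0.2],[-5.5,4.7,-0.2],[-5.5,4.7,-0.2],[-5.5,4.7,-0.2],[-5.5,4.7,-0.2],[-5.5,4.7,-0.2],[-5.5,4.7,-0.2],[-5.5,4.7,-0.2],[-5.5,4.7,-0.2],[-5.5,4.7,-0.2],[-5.5,4.7,-0.2],[-5.5,4.7,-0.2],[-5.5,4.7,-0.2],[-5.5,4.7,-0.2],[-5.5,4.7,-0.2],[-5.5,4.7,-0.2],[-5.5,4.7,-0.2]],"turn":[[0,0,-89.5],[0,0,-89.5],[0,0,-89.5],[0,0,-89.5],[0,0,-89.5],[0,0,-89.5],[0,0,-89.5],[0,0,-89.5],[0,0,-89.5],[0,0,-89.5],[0,0,-89.5],[0,0,-89.5],[0,0,-89.5],[0,0,-89.5],[0,0,-89.5],[0,0,-89.5],[0,0,-89.5]],"fingers":[60,60,60,60,60,60,60,60,60,60,60,60,60,60,60,60,60]}' 60; python3 -c "
from h import *
stt();a=snap('wrist','w11')[:,:,::-1];b=snap('scene','s11')[:,:,::-1]
cv2.imwrite('pics/c11.png',np.hstack([a[:,60:460],b[:,112:]]))
go(638.7,239.5,127,-87.7)"
```

```text
time: 37.05
eef_pos: [636.7, 239.1, 201.5]
tool_rot: [180.0, -0.0, -87.8]
wrist_force: [-1.0, -0.2, 0.0]
gripper_width: 60.2
finger_force: 0.0
t 37.0 [636.7 239.1 201.5] [180.   -0.  -87.8] q [ 37.4  14.5  13.3  -0.  -88.8 -35.1] w 60.2 ff 0.0 [-1.  -0.2  0. ]
slide [-0.  -0.1  3. ] turn [ 0. -0. -0.]
```

View pics/c11.png

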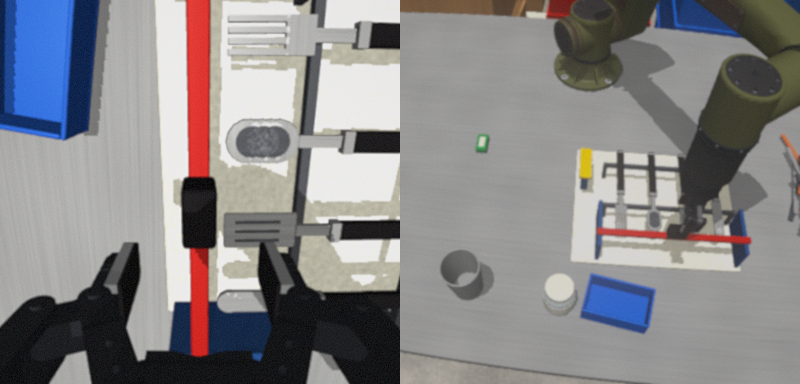

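```bash
python3 - <<'E'
from h import *
s=r.get_state()
print(onz('wrist',(260,180),136,s),onz('wrist',(260,235),136,s),onz('wrist',(244,200),136,s),onz('wrist',(274,200),136,s))
E
python3 -m creep '{"slide":[[0,0,1],[0,0,2],[0,0,2.7],[0,0,3],[0,0,3],[0,0,3],[0,0,3],[0,0,3],[0,0,3],[0,0,3],[0,0,3],[0,0,3]],"turn":[[0,0,0],[0,0,0],[0,0,0],[0,0,0],[0,0,0],[0,0,0],[0,0,0],[0,0,0],[0,0,0],[0,0,0],[0,0,0],[0,0,0]],"fingers":[60,60,60,60,60,60,15,15,15,15,15,15]}' 40; python3 -c "
from h import *
stt()"
```

```text
[637.4 213.8 136. ] [635.8 252.9 136. ] [647.3 227.8 136. ] [627.7 227.1 136. ]
time: 38.15
eef_pos: [637.3, 239.5, 128.6]
tool_rot: [-179.9, 0.0, -87.7]
wrist_force: [-0.5, 0.1, 6.1]
gripper_width: 23.7
finger_force: 41.6
t 38.1 [637.3 239.5 128.6] [-179.9    0.   -87.7] q [ 37.4  15.4   6.7   0.  -81.2 -35.1] w 23.7 ff 41.6 [-0.5  0.1  6.1]
```

```bash
python3 -m creep '{"slide":[[0,0.3,0],[0,0.6,0],[0,0.9,0],[0,1.2,0],[0,1.5,0],[0,1.8,0],[0,2.1,0],[0,2.25,0],[0,2.35,0],[0,2.4,0],[0,2.45,0],[0,2.5,0],[0,2.5,0],[0,2.5,0]],"turn":[[0,0,0],[0,0,0],[0,0,0],[0,0,0],[0,0,0],[0,0,0],[0,0,0],[0,0,0],[0,0,0],[0,0,0],[0,0,0],[0,0,0],[0,0,0],[0,0,0]],"fingers":[15,15,15,15,15,15,15,15,15,15,15,15,15,15]}' 40; python3 -c "
from h import *
stt()"
```

```text
time: 39.32
eef_pos: [578.2, 236.9, 128.6]
tool_rot: [-179.5, 0.1, -87.7]
wrist_force: [19.6, 1.2, -0.8]
gripper_width: 23.7
finger_force: 41.3
t 39.3 [578.2 236.9 128.6] [-179.5    0.1  -87.7] q [ 40.7   6.7  -3.3   0.2 -79.5 -38.5] w 23.7 ff 41.3 [19.6  1.2 -0.8]
```

```bash
python3 -m creep '{"slide":[[0,-0.1,0],[0,-0.1,0],[0,-0.1,0],[0,-0.1,0],[0,-0.1,0],[0,-0.1,-1],[0,-0.1,-2],[0,-0.1,-3],[0,-0.1,-3],[0,-0.1,-3]],"turn":[[0,0,0],[0,0,0],[0,0,0],[0,0,0],[0,0,0],[0,0,0],[0,0,0],[0,0,0],[0,0,0],[0,0,0]],"fingers":[15,60,60,60,60,60,60,60,60,60]}' 40; python3 -c "
from h import *
stt(); go(356,-275,130,-176.5)"
```

```text
time: 40.15
eef_pos: [577.3, 237.2, 203.9]
tool_rot: [-179.9, 0.1, -87.7]
wrist_force: [0.3, -0.3, -1.0]
gripper_width: 59.8
finger_force: 0.0
t 40.1 [577.3 237.2 203.9] [-179.9    0.1  -87.7] q [ 40.7   5.8   3.7   0.  -87.7 -38.4] w 59.8 ff 0.0 [ 0.3 -0.3 -1. ]
slide [20.1  9.7  2.9] turn [-0.   0.2 88.8]
```

```bash
python3 -m creep '{"slide":[[20.1,9.7,0],[20.1,9.7,0],[20.1,9.7,0],[20.1,9.7,0],[20.1,9.7,0],[20.1,9.7,0],[20.1,9.7,0],[20.1,9.7,0],[20.1,9.7,0],[20.1,9.7,0],[20.1,9.7,0],[20.1,9.7,0],[20.1,9.7,0],[20.1,9.7,0],[20.1,9.7,1],[20.1,9.7,2],[20.1,9.7,2.9],[20.1,9.7,2.9],[20.1,9.7,2.9],[20.1,9.7,2.9]],"turn":[[0,0,88.8],[0,0,88.8],[0,0,88.8],[0,0,88.8],[0,0,88.8],[0,0,88.8],[0,0,88.8],[0,0,88.8],[0,0,88.8],[0,0,88.8],[0,0,88.8],[0,0,88.8],[0,0,88.8],[0,0,88.8],[0,0,88.8],[0,0,88.8],[0,0,88.8],[0,0,88.8],[0,0,88.8],[0,0,88.8]],"fingers":[60,60,60,60,60,60,60,60,60,60,60,60,60,60,60,60,60,60,60,60]}' 40; python3 - <<'E'
from h import *
stt();s=r.get_state();im=snap('wrist','w12').astype(int);snap('top','t12')
def g(im):
    m=((im[...,1]>90)&(im[...,0]<90)&(im[...,2]<110)&(im[...,1]-im[...,0]>50)).astype(np.uint8)
    n,l,st,c=cv2.connectedComponentsWithStats(m);i=1+np.argmax(st[1:,4]);ys,xs=np.where(l==i);return st[i],cv2.minAreaRect(np.c_[xs,ys].astype(np.float32))
st,rc=g(im);print(st,rc)
B=[onz('wrist',p,18,s) for p in cv2.boxPoints(rc)];print(np.array(B),np.mean(B,0))
tp=cv2.imread('pics/top0.png')[:,:,::-1].astype(int);st2,r2=g(tp);print(st2,r2,tri(ray('wrist',rc[0],s),ray('top',r2[0])))
E
```

```text
time: 41.82
eef_pos: [355.2, -275.4, 130.7]
tool_rot: [-179.9, 0.0, -176.5]
wrist_force: [-1.1, 0.2, 0.1]
gripper_width: 60.1
finger_force: 0.0
t 41.8 [ 355.2 -275.4  130.7] [-179.9    0.  -176.5] q [-11.8 -21.  -28.2   0.  -82.8 -74.6] w 60.1 ff 0.0 [-1.1  0.2  0.1]
[ 243  165   36   62 1184] ((260.5, 195.5), (61.0, 35.0), 90.0)
[[ 334.4 -289.8   18. ]
 [ 332.7 -262.4   18. ]
 [ 385.3 -258.1   18. ]
 [ 387.1 -287.4   18. ]] [ 359.9 -274.4   18. ]
[342 264  14  25 155] ((348.1721496582031, 275.8934631347656), (23.720361709594727, 12.493931770324707), 84.80557250976562) (array([ 358.8, -273.9,   17.4]), [np.float64(0.6473701509133015), np.float64(0.6473701509133135)])
```

```bash
python3 -m creep '{"slide":[[-0.16,0.04,1.2],[-0.16,0.04,2.4],[-0.16,0.04,3.4],[-0.16,0.04,4],[-0.16,0.04,4.2],[-0.16,0.04,4.2],[-0.16,0.04,4.2],[-0.16,0.04,4.2],[-0.16,0.04,4.2],[-0.16,0.04,4.2],[-0.16,0.04,4.2],[-0.16,0.04,4.2],[-0.16,0.04,4.2],[-0.16,0.04,4.2]],"turn":[[0,0,0],[0,0,0],[0,0,0],[0,0,0],[0,0,0],[0,0,0],[0,0,0],[0,0,0],[0,0,0],[0,0,0],[0,0,0],[0,0,0],[0,0,0],[0,0,0]],"fingers":[60,60,60,60,60,60,60,10,10,10,10,10,10,10]}' 40; python3 -c "
from h import *
stt()"
```

```text
time: 43.08
eef_pos: [359.7, -274.2, 26.0]
tool_rot: [-179.9, 0.1, -176.5]
wrist_force: [-0.4, 1.0, 6.7]
gripper_width: 29.2
finger_force: 40.2
t 43.1 [ 359.7 -274.2   26. ] [-179.9    0.1 -176.5] q [-11.5 -16.5 -35.9   0.  -70.4 -74.9] w 29.2 ff 40.2 [-0.4  1.   6.7]
```

```bash
python3 -m creep '{"slide":[[0,0,-1],[0,0,-2.5],[0,0,-4],[0,0,-5.4],[0,0,-5.4],[0,0,-5.4]],"turn":[[0,0,0],[0,0,0],[0,0,0],[0,0,0],[0,0,0],[0,0,0]],"fingers":[10,10,10,10,10,10]}' 50; python3 -c "
from h import *
stt();go(455.5,23.5,160,-177.6)"
```

```text
time: 43.58
eef_pos: [359.8, -274.1, 161.8]
tool_rot: [-179.9, 0.3, -176.5]
wrist_force: [0.4, -0.0, -1.3]
gripper_width: 28.7
finger_force: 49.6
t 43.6 [ 359.8 -274.1  161.8] [-179.9    0.3 -176.5] q [-11.6 -21.1 -25.    0.  -85.9 -74.9] w 28.7 ff 49.6 [ 0.4 -0.  -1.3]
slide [-4.5 11.7  0.1] turn [-0.1  0.3  1.1]
```

```bash
python3 -m creep '{"slide":[[-4.5,11.7,0],[-4.5,11.7,0],[-4.5,11.7,0],[-4.5,11.7,0],[-4.5,11.7,0],[-4.5,11.7,0],[-4.5,11.7,0],[-4.5,11.7,0],[-4.5,11.7,0],[-4.5,11.7,0],[-4.5,11.7,0],[-4.5,11.7,0],[-4.5,11.7,0],[-4.5,11.7,0]],"turn":[[0,0,1.1],[0,0,1.1],[0,0,1.1],[0,0,1.1],[0,0,1.1],[0,0,1.1],[0,0,1.1],[0,0,1.1],[0,0,1.1],[0,0,1.1],[0,0,1.1],[0,0,1.1],[0,0,1.1],[0,0,1.1]],"fingers":[10,10,10,10,10,10,10,10,10,10,10,10,10,10]}' 50; python3 - <<'E'
from h import *
stt();s=r.get_state();im=snap('wrist','w13').astype(int)
m=((im[...,0]>170)&(im[...,1]>130)&(im[...,2]<90)).astype(np.uint8)
n,l,st,c=cv2.connectedComponentsWithStats(m);i=1+np.argmax(st[1:,4]);ys,xs=np.where(l==i);rc=cv2.minAreaRect(np.c_[xs,ys].astype(np.float32));print(st[i],rc)
print(np.array([onz('wrist',p,98,s) for p in cv2.boxPoints(rc)]))
go(455.5,23.5,127,-177.6)
E
```

```text
time: 44.75
eef_pos: [453.0, 24.2, 159.5]
tool_rot: [180.0, 0.0, -177.7]
wrist_force: [0.1, -0.5, -0.9]
gripper_width: 28.5
finger_force: 49.6
t 44.8 [453.   24.2 159.5] [ 180.     0.  -177.7] q [  28.7  -20.6  -24.9   -0.   -85.8 -116.4] w 28.5 ff 49.6 [ 0.1 -0.5 -0.9]
[ 233  155   48   45 2037] ((256.5, 177.0), (47.0, 44.0), 0.0)
[[440.9   6.6  98. ]
 [412.3   6.2  98. ]
 [411.1  34.7  98. ]
 [439.7  36.5  98. ]]
slide [-0.1 -0.   1.3] turn [ 0.   0.  -0.1]
```

View pics/w13.png

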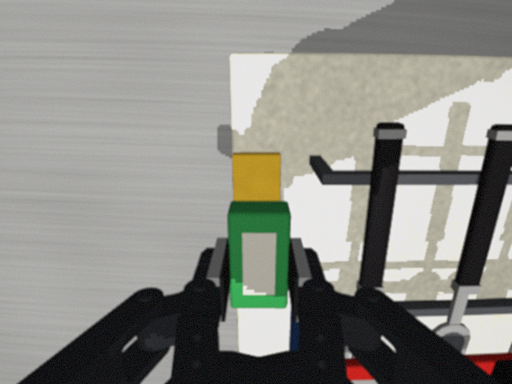

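```bash
python3 -m creep '{"slide":[[0,-0.05,0.6],[0,-0.05,1.1],[0,-0.05,1.3],[0,-0.05,1.35],[0,-0.05,1.35],[0,-0.05,1.35]],"turn":[[0,0,0],[0,0,0],[0,0,0],[0,0,0],[0,0,0],[0,0,0]],"fingers":[10,10,10,10,10,10]}' 50; python3 -c "
from h import *
stt()"
```

```text
time: 45.3
eef_pos: [453.4, 23.7, 126.1]
tool_rot: [-180.0, 0.0, -177.6]
wrist_force: [-0.7, 0.6, -0.9]
gripper_width: 28.7
finger_force: 49.7
t 45.3 [453.4  23.7 126.1] [-180.     0.  -177.6] q [  28.6  -20.   -27.9    0.   -82.1 -116.2] w 28.7 ff 49.7 [-0.7  0.6 -0.9]
```

Lower the last 2 mm, release, back off, and check.

```bash
python3 -m creep '{"slide":[[0,0,0.04],[0,0,0.08],[0,0,0.08],[0,0,0.08],[0,0,0.08],[0,0,0.08],[0,0,0.08],[0,0,0.08],[0,0,-0.6],[0,0,-2],[0,0,-3.5],[2,-5,-3.5],[2,-9,-3.5],[2,-12,-3.5],[2,-12,-3.5],[2,-12,-3.5],[2,-12,-3.5],[2,-12,-3.5],[2,-12,-3.5],[2,-12,-3.5]],"turn":[[0,0,0],[0,0,0],[0,0,0],[0,0,0],[0,0,0],[0,0,0],[0,0,0],[0,0,0],[0,0,0],[0,0,0],[0,0,0],[0,0,0],[0,0,0],[0,0,0],[0,0,0],[0,0,0],[0,0,0],[0,0,0],[0,0,0],[0,0,0]],"fingers":[10,10,10,10,50,50,50,50,50,50,50,50,50,50,50,50,50,50,50,50]}' 50; python3 -c "
from h import *
stt();a=snap('top','t14')[:,:,::-1];b=snap('scene','s14')[:,:,::-1]
cv2.imwrite('pics/c14.png',np.hstack([cv2.resize(a[130:300,30:240],(400,324)),cv2.resize(b[135:275,275:475],(400,324))]))"
```

```text
time: 46.97
eef_pos: [414.8, -281.1, 212.5]
tool_rot: [180.0, -0.1, -177.9]
wrist_force: [0.9, 0.3, 0.0]
gripper_width: 50.1
finger_force: 0.0
t 47.0 [ 414.8 -281.1  212.5] [ 180.    -0.1 -177.9] q [-11.  -13.  -13.3   0.  -89.8 -76.8] w 50.1 ff 0.0 [0.9 0.3 0. ]
```

View pics/c14.png

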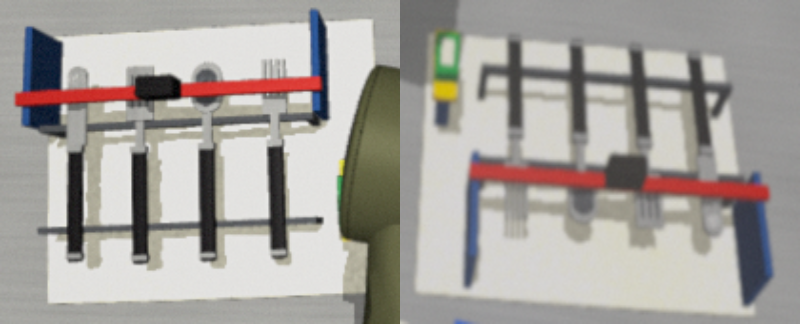

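```bash
python3 - <<'E'
from h import *
# crop -> full scene pixel: marker top corners rows 32..68(top face), cols 435..462 in c14 (minus 400)
f=lambda u,v:((u-400)*0.5+275, v*140/324+135)
print(onz('scene',f(447,54),116)); print(onz('scene',f(447,32),98),onz('scene',f(445,98),98))
im=cv2.imread('pics/s14.png').astype(int)[135:190,280:310]
m=((im[...,1]-im[...,2]>40)).astype(np.uint8); ys,xs=np.where(m); print(ys.min()+135,ys.max()+135,xs.min()+280,xs.max()+280)
print(onz('scene',((xs.min()+xs.max())/2+280,ys.min()+135),116),onz('scene',((xs.min()+xs.max())/2+280,ys.max()+135),98))
E
```

```text
[457.3  22.5 116. ]
[413.9  20.2  98. ] [501.7  24.7  98. ]
149 167 293 304
[428.4  20.2 116. ] [470.6  24.7  98. ]
```

```bash
python3 -c "
from h import *
print(r.close_job())"
```

```text
the job is handed in; nothing more can be done
None
```

The job is handed in, verdict not returned: the last pictures showed the knife, server, spoon and fork across both rails and not touching, the bar closed over their heads, and the marker centred on the ledge.

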